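Find the tin with the steel nozzles and hold it over the pan

ROBOT

A 6-joint arm with a two-finger parallel gripper is mounted at the origin on a cart in front of the work surface, level with it; the furniture and walls round the work are solid. World frame = base frame: x ahead of the robot, y to its left, z up, the work surface at z = 0. Lengths are in m, angles in rad, forces in N, time in s.
With the tool pointing down it reaches from about 0.425 to 0.95 m from the base axis. Payload 3.5 kg.
Tool frame: the origin (TCP) lies midway between the tips of the shut fingers; the grasp point (between the pads) lies 19 mm behind it; z points along the fingers, y is the line along which they close (so a half turn about z gives the same grasp; the last joint's range is limited). The gripper opens to 85 mm and grips with 20 to 120 N. Pads are 22 mm wide; open, the fingers measure 114 mm over their backs; the gripper's body (76 mm by 85 mm) begins 54 mm behind the grasp point. The pads swing forward as they close: fully open they stand 13 mm farther back than shut.
Start: joints at [1.039, 0.286, 1.577, -0, 1.279, -0.15], TCP at [0.251, 0.626, 0.231] pointing down, gripper open.
Joint ranges: [-2.77, 2.77], [-0.9, 2.22], [0.21, 2.48], [-1.53, 4.67], [0.24, 2.81], [-2.84, 2.84]. Speed limits (rad/s): [2.79, 2.79, 3.14, 3.14, 3.14, 3.14].

INTERFACE

Orientations are given as a unit quaternion [x, y, z, w].
In Python, from plant import get_state, read_camera, ctrl gives the robot as it stands.
- The arm moves only by the shell command python3 -m crank 'ROWS' [FORCE]. ROWS is JSON, a list of rows, each a list of 3 entries, a list of its own where there are three numbers: the shift along the tool's x, y, z in mm, then the turn about the tool's z in degrees, then the closure in counts, from 0 (fully open) to 255 (shut). In form: [[[tx, ty, tz], yaw, claw], ...]. A call has 1 to 10 rows; each row is the pose to reach, as a shift and turn from the pose commanded when the call began, along the tool's axes at that moment; what a row does not reach only later rows make up. A row lasts 1/10 s, in which the tool goes at most 50 mm and 8.59 degrees, less where a joint would pass 70% of its speed; a pose out of reach is approached as far as the arm can. A call with a gripper value outside its range is refused whole. The fingers move at their own pace and stop on an object; FORCE is the grip in N (left out, the last holds). Time passes only in rows, so rows that repeat a pose let the fingers close. It gives the time, the measured TCP pose, the force, the opening and the grip force at its end, in the units of the state.
- get_state(): the state, without advancing time (a new reading comes with each control period).
- read_camera(name): name is "scene" or "top"; returns a dict with "frame" (400x640x3 uint8, blue, green, red), "range_z" (400x640 float32, m along the optical axis (not along the pixel's ray), 0 where there is no reading), "vfov" (degrees; the focal length in pixels is half the picture's height over the tangent of half this angle, whatever the lens; pixels are square), "cx", "cy" (the principal point, pixels), "k1" (the pictures are not rectified: a ray, as slopes to the right and down, at radius r is drawn at 1 + k1 r^2 times it, then the intrinsics apply), "origin" and "orientation" of the camera in the world. Camera axes: x right, y down, z forward; pixel columns grow to the right and rows downward; lengths in m; the calibration is good to about 2 mm. A picture is of the moment at which its call begins.
- ctrl.sign_off(): hands the job in; it is judged then, once.
The state is a dict: "time": time; "qpos": joint angles; "dq": joint speeds; "joint_efforts": joint torques, N m; "eef_pos": TCP position; "tcp_rot": TCP orientation; "contact_force": force on the tool from outside, world axes, zero at the start; "wrist_torque": the same for the moment, N m; "opening": opening from 0.0 (shut) to 1.0 (fully open); "finger_force": force on a finger pad.
Only numpy, scipy, OpenCV 4.12 (cv2) and the standard library are available. Lean on these libraries where they do the work, as an engineer would, in place of code of your own. Each camera call takes 0.05 s, during which the arm holds its last target. There are 200 camera calls.

TASK

We are about to scald the steel piping nozzles. Slide the pan across the hob from the right ring to the middle of the left ring without lifting it and let go of it; then feel which of the two identical closed tins is the heavier, the one with the steel nozzles: lift the left tin clear of the table and set it down again upright, and only then lift the right one in the same way. Finish while holding the heavier tin still and upright in the gripper, a few centimetres clear above the middle of the pan, with the lighter tin standing on the table; do not put it down, and never tip either tin.

Things in the scene. Friction and masses are not known exactly. Their poses are not given: they have to be found in the camera images.
- hob: flat two-zone table hob, 220 (x) by 380 (y) by 36 mm high, steel with a black top, fixed to the table; two white rings 132 mm across are printed on its top side by side. Origin: centre of its underside; x points away from the robot (turned up to 0.2 rad), y to the left along the row of rings, z up
- mark_left (a point): centre of the left ring (+y), on the hob's top face, 36 mm above the table, axes as the hob's: where the pan shall go
- mark_right (a point): centre of the right ring (-y), on the hob's top face, 170 mm from mark_left: where the pan starts (within 8 mm)
- pan: small empty open steel saucepan, outside diameter 120 mm, 55 mm tall, wall 3 mm, floor 4 mm, about 0.5 kg, loose on the hob. Origin: centre of its underside; z up; the handle points along its -x axis, which is roughly towards the robot
- pan_grip (a point): point on the pan's black bar handle to grip, 115 mm from the pan's axis and 42 mm above its underside, axes as the pan's. The bar is 16 mm wide (y) and 12 mm high, and runs from 60 to 152 mm from the pan's axis; its underside is 36 mm above the hob's top
- tin_left: left (+y) of two identical closed aluminium tins standing on the table: body 56 mm across, fixed lid 57 mm across from 52 mm up to the top at 67; rigid, grip round the body 38 mm up. A nozzle set hidden inside (no pose given) is steel (steel_set; tin about 0.5 to 0.6 kg in all) or plastic (about 0.2 kg); either tin may be the heavy one. Origin: centre of its underside, z up
- tin_right: the right (-y) of the two identical tins, 10 to 21 cm to the right of the other; same shape, size and origin

How it is judged:
By the outcome, as a careful person would: the job done as asked, in the order asked, and still so for the second after the job is handed in, while the arm keeps its last pose, push and grip.
It also fails if it takes over 69 s, if anything falls off the work surface, if the arm or the gripper's body presses on something with over 40 N, if the wrist force passes 120 N, or if a joint passes its speed limit or range.

## Working session

There is one attempt and no reset: what is moved stays moved. The work goes in short steps, Python scripts to look and compute and a shell command to move; the robot and the scene stay as the last step left them, time stands still between calls to the robot, and variables do not carry over. Pictures are saved under pics/ and viewed, at most 10 in all, crops included, and the job is handed in when it is done.

```bash
mkdir -p pics
cat > h.py <<'E'
import numpy as np, cv2
from scipy.spatial.transform import Rotation as R
from plant import get_state, read_camera, ctrl
def cam(n):
    c=read_camera(n); f=200/np.tan(np.radians(c['vfov'])/2)
    c['K']=np.array([[f,0,c['cx']],[0,f,c['cy']],[0,0,1.]]); c['R']=R.from_quat(c['orientation']).as_matrix(); c['o']=np.array(c['origin'])
    return c
def slopes(c,px):
    px=np.asarray(px,float).reshape(-1,1,2)
    return cv2.undistortPoints(px,c['K'],np.array([c['k1'],0,0,0.]),).reshape(-1,2)
def rays(c,px):
    s=slopes(c,px); return np.c_[s,np.ones(len(s))]@c['R'].T
def plane(c,px,z):
    d=rays(c,px); return c['o']+d*((z-c['o'][2])/d[:,2])[:,None]
def depth(c,px):
    px=np.asarray(px).reshape(-1,2); r=c['range_z'][px[:,1].astype(int),px[:,0].astype(int)]
    return c['o']+rays(c,px)*r[:,None]
E
python3 - <<'E'
from h import *
for n in('scene','top'):
    c=cam(n); cv2.imwrite(f'pics/{n}0.png',c['frame']); print(n,c['o'],c['R'].round(2).tolist(),c['k1'],c['vfov'])
s=get_state(); print(s)
E
```

```text
scene [-0.05614195 -0.49043224  0.56916221] [[0.67, -0.39, 0.63], [-0.74, -0.36, 0.56], [0.01, -0.85, -0.53]] -0.06142114851956723 55.95314495554441
top [0.29029847 0.00902507 1.40592369] [[-0.03, -0.99, 0.17], [-1.0, 0.03, -0.01], [0.0, -0.17, -0.99]] -0.10155482615595816 47.45974380883993
{'time': 0.1, 'qpos': array([ 1.03899327e+00,  2.87113845e-01,  1.57805310e+00,  2.39043951e-05,
        1.27861435e+00, -1.50009515e-01]), 'dq': array([ 3.49560436e-05, -2.49729182e-03, -2.59797760e-03,  3.69696151e-04,
        4.85963606e-04,  4.21712584e-04]), 'joint_efforts': array([ 5.51605626e-04, -4.07291722e+01, -2.93701154e+01, -1.58221560e-04,
        3.39914419e-03,  7.49739204e-07]), 'eef_pos': array([0.25115767, 0.62588132, 0.23004881]), 'tcp_rot': array([ 1.89742729e-01,  9.81833234e-01, -1.02751670e-03, -3.76659154e-04]), 'contact_force': array([-0.46235691, -0.25443451, -0.86883775]), 'wrist_torque': array([0.0315597 , 0.00640461, 0.06589112]), 'finger_force': 0.0, 'opening': 0.9981950485594628}
```

View pics/top0.png

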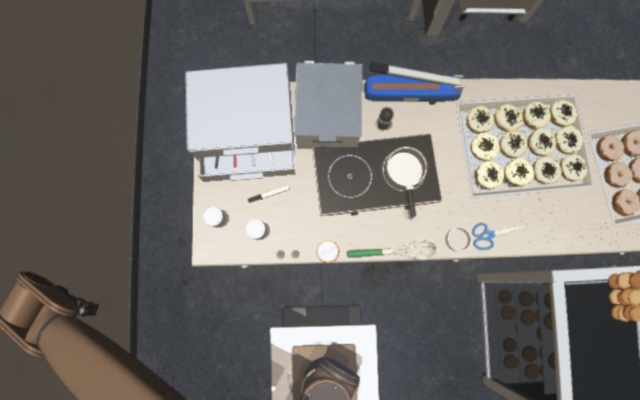

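View pics/scene0.png

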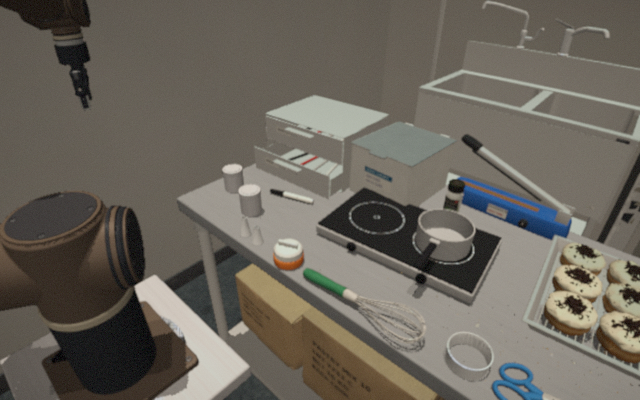

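The top view shows the tins at about (213,217) and (256,229), the left ring at (350,176), and the pan at (404,168) with its handle running to (410,215). A drawer unit and a grey box stand behind them. Next I'll measure these.

```bash
cat > m.py <<'E'
from h import *
c=cam('top'); f=c['frame']; hsv=cv2.cvtColor(f,cv2.COLOR_BGR2HSV)
H,W=400,640
uu,vv=np.meshgrid(np.arange(W),np.arange(H))
P=depth(c,np.c_[uu.ravel(),vv.ravel()]).reshape(H,W,3)
ok=c['range_z']>0
def blob(m,name,amin=20):
    n,l,s,ce=cv2.connectedComponentsWithStats(m.astype(np.uint8))
    for i in range(1,n):
        if s[i,4]>=amin:
            q=P[l==i]; print(name,s[i],ce[i].round(1),np.median(q,0).round(4),'size',np.ptp(q,axis=0)[:2].round(3))
def box(m,x0,x1,y0,y1):
    r=np.zeros_like(m); r[y0:y1,x0:x1]=m[y0:y1,x0:x1]; return r
zt=P[...,2]
blob(box(ok&(zt>0.05)&(zt<0.085),195,280,200,250),'tin')
m=box(ok&(zt>0.06),375,435,140,225)
blob(m,'pan>60mm')
# hob dark
hob=box(f.max(2)<75,300,450,125,225); 
cn=max(cv2.findContours(hob.astype(np.uint8),0,2)[0],key=cv2.contourArea); rb=cv2.minAreaRect(cn)
b=plane(c,cv2.boxPoints(rb),0.036); print('hob',b.round(3).tolist(),b.mean(0).round(4), [np.linalg.norm(b[i]-b[i-1]).round(3) for i in range(4)])
# ring left
rg=box(f.min(2)>85,322,378,150,203); pts=np.argwhere(rg)[:,::-1]
q=plane(c,pts,0.036); ctr=plane(c,[[350,176]],.036)[0]
for _ in range(5):
    d=np.linalg.norm(q[:,:2]-ctr[:2],axis=1); k=abs(d-.065)<.012
    A=np.c_[2*q[k,:2],np.ones(k.sum())]; s=np.linalg.lstsq(A,(q[k,:2]**2).sum(1),rcond=None)[0]; ctr=s; r=np.sqrt(s[2]+s[0]**2+s[1]**2)
print('ringL',ctr[:2].round(4),'r',r.round(4),k.sum())
E
python3 m.py
python3 - <<'E'
from h import *
c=cam('top'); f=c['frame'][120:260,190:450]; cv2.imwrite('pics/crop1.png',cv2.resize(f,None,fx=3,fy=3,interpolation=cv2.INTER_CUBIC))
E
```

```text
tin [204 207  19  19 280] [212.9 216.2] [0.4846 0.319  0.0661] size [0.056 0.054]
tin [246 220  19  19 289] [255.1 228.9] [0.443  0.1928 0.0662] size [0.054 0.054]
pan>60mm [386 147  41  70 513] [408.1 177.1] [ 0.5806 -0.2719  0.0835] size [0.21  0.118]
hob [[0.716, -0.294, 0.036], [0.738, -0.299, 0.036], [0.725, -0.356, 0.036], [0.703, -0.35, 0.036]] [ 0.7205 -0.3246  0.036 ] [np.float64(0.058), np.float64(0.023), np.float64(0.058), np.float64(0.023)]
ringL [ 0.604  -0.0955] r 0.0661 444
```

View pics/crop1.png

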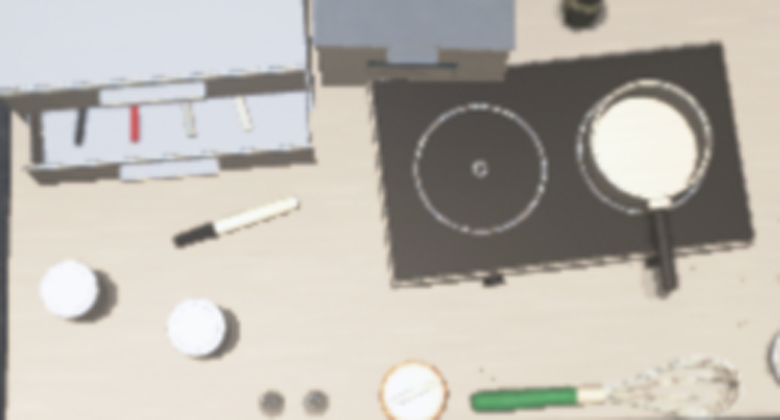

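The crop confirms it: left ring centre at crop (480,169), i.e. pixel (350,176). The pan floor is near crop (643,148), and the handle goes down to crop (667,290). Now for the pan rim, the handle line and the hob yaw.

```bash
cat >> m.py <<'E'
print('mark',plane(c,[[350,176.3]],.036).round(4))
hb=box(ok&(zt>.026)&(zt<.046)&(f.max(2)<110),305,450,130,225)
hb=cv2.morphologyEx(hb.astype(np.uint8),cv2.MORPH_CLOSE,np.ones((25,25)))
cn=max(cv2.findContours(hb,0,2)[0],key=cv2.contourArea)[:,0]
q=plane(c,cn,.036)[:,:2].astype(np.float32); rb=cv2.minAreaRect(q); print('hob rect',rb)
rim=box(ok&(zt>.075)&(zt<.1),380,430,140,200); 
pp=np.argwhere(rim)[:,::-1]; q=plane(c,pp,.091)[:,:2]; (cc,r)=cv2.minEnclosingCircle(q[q[:,0]>.55].astype(np.float32)); print('rim',cc,r)
hd=box(ok&(zt>.06)&(f.max(2)<90),395,430,186,225); pp=np.argwhere(hd)[:,::-1]
q=P[hd]; print('handle n',len(q),'z',np.median(q[:,2])); q=plane(c,pp,.084)[:,:2]
print(cv2.fitLine(q.astype(np.float32),2,0,.01,.01).ravel(), q.min(0),q.max(0))
E
python3 m.py
```

```text
tin [204 207  19  20 282] [212.9 216.3] [0.4847 0.3186 0.0664] size [0.056 0.054]
tin [246 220  19  19 291] [255.  228.9] [0.4429 0.1929 0.0664] size [0.054 0.055]
pan>60mm [386 147  41  70 517] [408. 177.] [ 0.5821 -0.2716  0.0838] size [0.21  0.118]
hob [[0.712, -0.186, 0.036], [0.719, -0.272, 0.036], [0.709, -0.272, 0.036], [0.702, -0.186, 0.036]] [ 0.7108 -0.229   0.036 ] [np.float64(0.01), np.float64(0.086), np.float64(0.01), np.float64(0.086)]
ringL [ 0.6041 -0.0955] r 0.0661 442
mark [[ 0.6022 -0.097   0.036 ]]
hob rect ((0.6052470207214355, -0.18089523911476135), (0.22769570350646973, 0.36922863125801086), 4.939049243927002)
rim (0.6131289601325989, -0.26382046937942505) 0.06348821520805359
handle n 86 z 0.08377177036590289
[ 0.9999269   0.01208868  0.51835805 -0.271424  ] [ 0.47299447 -0.28056131] [ 0.54508926 -0.2631669 ]
```

```bash
cat > m2.py <<'E'
from h import *
from scipy.optimize import least_squares
def pan(c,off=(0,0)):
    H,W=400,640
    uu,vv=np.meshgrid(np.arange(W),np.arange(H)); P=depth(c,np.c_[uu.ravel(),vv.ravel()]).reshape(H,W,3)
    f=c['frame'].max(2); z=P[...,2]
    # outer silhouette of the rim/wall points by depth
    m=(c['range_z']>0)&(z>.08)&(z<.1)&(np.hypot(P[...,0]-.61-off[0],P[...,1]+.264-off[1])<.075)&~((P[...,0]<.565+off[0])&(f<90))
    q=plane(c,np.argwhere(m)[:,::-1],.091)[:,:2]
    s=least_squares(lambda p:np.hypot(*(q-p[:2]).T)-p[2],[.61+off[0],-.264+off[1],.058],loss='soft_l1',f_scale=.003).x
    print('rim fit',s.round(4),len(q))
    h=(c['range_z']>0)&(z>.07)&(z<.095)&(f<90)&(P[...,0]<.545+off[0])&(P[...,0]>.44+off[0])&(abs(P[...,1]+.272-off[1])<.03)
    px=np.argwhere(h)
    rows=np.unique(px[:,0]); ce=np.array([[px[px[:,0]==r,1].mean(),r] for r in rows]); 
    q=plane(c,ce,.084)[:,:2]; print('handle\n',q[::2].round(4).tolist())
    k=np.polyfit(q[1:-1,0],q[1:-1,1],1); print('slope',k[0].round(3),'y at rim x',np.polyval(k,s[0]).round(4))
    d=s[:2]-q[1:-1].mean(0); print('yaw via centre',np.arctan2(d[1],d[0]).round(3))
    return s
if __name__=='__main__': pan(cam('top'))
E
python3 m2.py
```

```text
rim fit [ 0.615  -0.2622  0.0583] 226
handle
 [[0.5421, -0.2703], [0.536, -0.2699], [0.5299, -0.2713], [0.5239, -0.2706], [0.5179, -0.2718], [0.5118, -0.2732], [0.5058, -0.271], [0.4998, -0.2727], [0.4939, -0.2673], [0.4879, -0.2715], [0.4819, -0.2696], [0.476, -0.2693], [0.4699, -0.2719]]
slope -0.007 y at rim x -0.272
yaw via centre 0.082
```

```bash
cat > d.py <<'E'
import sys
from h import *
s=get_state(); M=R.from_quat(s['tcp_rot']).as_matrix(); p=s['eef_pos']
print('t',round(s['time'],2),'tcp',p.round(4),'yaw_y',np.arctan2(M[1,1],M[0,1]).round(4),'tilt',M[2,2].round(5),'q',s['qpos'].round(2),'F',s['contact_force'].round(2),'op',round(s['opening'],3),'ff',round(float(s['finger_force']),1))
for a in sys.argv[1:]:
    w=np.array([float(v) for v in a.split(',')]); print(a,'->',(M.T@(w[:3]-p)*1000).round(1), *( [np.degrees(-(w[3]-np.arctan2(M[1,1],M[0,1]))).round(1)] if len(w)>3 else []))
E
python3 d.py .47,.35,.23 .5,.1,.23 .5,-.12,.2,1.65 .5,-.2716,.16,1.65
```

```text
t 0.3 tcp [0.2513 0.6262 0.2308] yaw_y 1.189 tilt -1.0 q [ 1.04  0.29  1.58  0.    1.28 -0.15] F [-0.12  0.47  1.01] op 1.0 ff 0.0
.47,.35,.23 -> [-305.8 -174.9    0.9]
.5,.1,.23 -> [-426.8 -395.7    1.1]
.5,-.12,.2,1.65 -> [-508.8 -599.8   31.2] -26.4
.5,-.2716,.16,1.65 -> [-565.2 -740.5   71.3] -26.4
```

```bash
python3 -m crank '[[[-306,-175,0],-8,0],[[-306,-175,0],-16,0],[[-306,-175,0],-26.4,0],[[-306,-175,0],-26.4,0],[[-306,-175,0],-26.4,0],[[-306,-175,0],-26.4,0],[[-306,-175,0],-26.4,0],[[-427,-396,0],-26.4,0],[[-427,-396,0],-26.4,0],[[-427,-396,0],-26.4,0]]' 40; python3 d.py .5,.1,.23 .5,-.2716,.16,1.65
```

```text
time: 1.3
eef_pos: [0.4867, 0.203, 0.2314]
tcp_rot: [-0.04, 0.999, -0.0, 0.0]
contact_force: [-0.2, 0.1, -0.1]
opening: 1.001
finger_force: 0.0
t 1.3 tcp [0.4867 0.203  0.2314] yaw_y 1.6499 tilt -1.0 q [ 0.2  -0.04  1.94 -0.    1.25 -1.45] F [-0.22  0.11 -0.12] op 1.001 ff 0.0
.5,.1,.23 -> [  -5.2 -103.7    1.4]
.5,-.2716,.16,1.65 -> [  24.2 -474.1   71.4] -0.0
```

```bash
python3 -m crank '[[[24,-474,71],0,0],[[24,-474,71],0,0],[[24,-474,71],0,0],[[24,-474,71],0,0],[[24,-474,71],0,0],[[24,-474,71],0,0],[[24,-474,71],0,0],[[24,-474,71],0,0],[[24,-474,71],0,0],[[24,-474,71],0,0]]'; python3 d.py .5,-.2716,.059,1.65
python3 - <<'E'
from h import *
c=cam('scene'); cv2.imwrite('pics/s1.png',cv2.resize(c['frame'][150:320,300:540],None,fx=3,fy=3))
E
```

```text
time: 2.3
eef_pos: [0.4995, -0.2729, 0.1599]
tcp_rot: [-0.038, 0.999, -0.0, -0.0]
contact_force: [0.3, -0.3, 0.8]
opening: 0.999
finger_force: 0.0
t 2.3 tcp [ 0.4995 -0.2729  0.1599] yaw_y 1.6472 tilt -1.0 q [-0.68  0.12  1.9  -0.    1.11 -2.32] F [ 0.27 -0.3   0.75] op 0.999 ff 0.0
.5,-.2716,.059,1.65 -> [ -0.6   1.3 100.9] -0.2
```

View pics/s1.png

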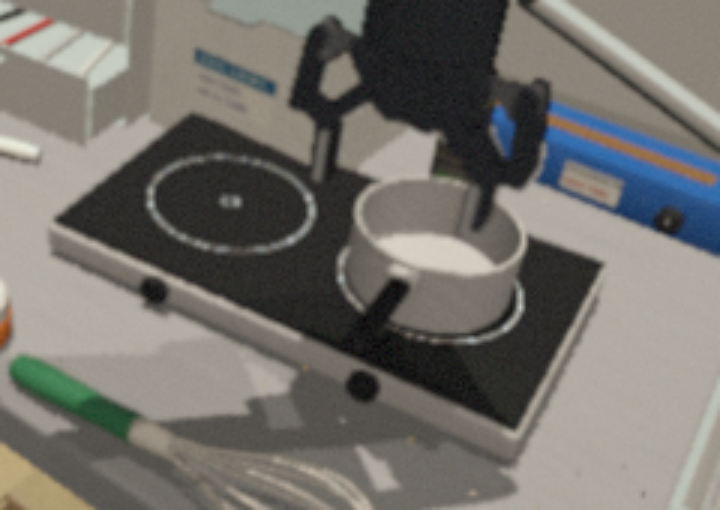

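```bash
python3 -m crank '[[[-0.6,1.3,40],0,0],[[-0.6,1.3,75],0,0],[[-0.6,1.3,95],0,0],[[-0.6,1.3,101],0,0],[[-0.6,1.3,101],0,0],[[-0.6,1.3,101],0,100],[[-0.6,1.3,101],0,255],[[-0.6,1.3,101],0,255],[[-0.6,1.3,101],0,255],[[-0.6,1.3,101],0,255]]' 40; python3 -m crank '[[[0,0,0],0,255],[[0,0,0],0,255],[[0,0,0],0,255]]'; python3 m2.py; python3 d.py
```

```text
time: 3.35
eef_pos: [0.5011, -0.269, 0.0603]
tcp_rot: [-0.039, 0.999, -0.001, 0.001]
contact_force: [-0.6, -3.0, 4.0]
opening: 0.175
finger_force: 38.8
time: 3.65
eef_pos: [0.5011, -0.2691, 0.0603]
tcp_rot: [-0.039, 0.999, -0.001, 0.001]
contact_force: [-1.2, -2.3, 4.4]
opening: 0.18
finger_force: 39.9
rim fit [ 0.616  -0.261   0.0577] 155
t 3.7 tcp [ 0.5011 -0.2691  0.0602] yaw_y 1.6495 tilt -1.0 q [-0.67  0.26  1.95 -0.    0.93 -2.32] F [-0.59 -3.04  4.98] op 0.177 ff 39.9Traceback (most recent call last):
  File "m2.py", line 19, in <module>
    if __name__=='__main__': pan(cam('top'))
                             ~~~^^^^^^^^^^^^
  File "m2.py", line 15, in pan
    q=plane(c,ce,.084)[:,:2]; print('handle\n',q[::2].round(4).tolist())
      ~~~~~^^^^^^^^^^^
  File "h.py", line 14, in plane
    d=rays(c,px); return c['o']+d*((z-c['o'][2])/d[:,2])[:,None]
  File "h.py", line 12, in rays
    s=slopes(c,px); return np.c_[s,np.ones(len(s))]@c['R'].T
  File "h.py", line 10, in slopes
    return cv2.undistortPoints(px,c['K'],np.array([c['k1'],0,0,0.]),).reshape(-1,2)
           ~~~~~~~~~~~~~~~~~~~^^^^^^^^^^^^^^^^^^^^^^^^^^^^^^^^^^^^^^^
cv2.error: OpenCV(4.12.0) /io/opencv/modules/calib3d/src/undistort.dispatch.cpp:347: error: (-215:Assertion failed) CV_IS_MAT(_src) && CV_IS_MAT(_dst) && (_src->rows == 1 || _src->cols == 1) && (_dst->rows == 1 || _dst->cols == 1) && _src->cols + _src->rows - 1 == _dst->rows + _dst->cols - 1 && (CV_MAT_TYPE(_src->type) == CV_32FC2 || CV_MAT_TYPE(_src->type) == CV_64FC2) && (CV_MAT_TYPE(_dst->type) == CV_32FC2 || CV_MAT_TYPE(_dst->type) == CV_64FC2) in function 'cvUndistortPointsInternal'
```

```bash
python3 -m crank '[[[0,4,0],0,255],[[0,12,0],0,255],[[0,26,0],0,255],[[0,42,0],0,255],[[0,58,0],0,255],[[0,74,0],0,255],[[0,90,0],0,255],[[0,106,0],0,255],[[0,122,0],0,255],[[0,138,0],0,255]]'; python3 -m crank '[[[0,12,0],0,255],[[0,20,0],0,255],[[0,25,0],0,255],[[0,27.5,0],0,255],[[0,27.5,0],0,255],[[0,27.5,0],0,255]]';python3 d.py; sed -i 's/if __name__.*/if __name__=="__main__": pan(cam("top"),(-.0125,.165))/' m2.py; python3 m2.py 2>&1 | head -3
```

```text
time: 4.7
eef_pos: [0.4908, -0.1314, 0.0602]
tcp_rot: [-0.039, 0.999, -0.002, 0.002]
contact_force: [0.5, -4.9, 2.4]
opening: 0.179
finger_force: 41.3
time: 5.3
eef_pos: [0.4885, -0.1037, 0.06]
tcp_rot: [-0.039, 0.999, -0.001, 0.001]
contact_force: [1.6, -4.9, 4.1]
opening: 0.178
finger_force: 40.5
t 5.3 tcp [ 0.4885 -0.1037  0.06  ] yaw_y 1.6494 tilt -1.0 q [-0.41  0.12  2.12 -0.    0.9  -2.06] F [ 1.58 -4.9   4.06] op 0.178 ff 40.5
rim fit [ 0.6032 -0.0974  0.0582] 132
Traceback (most recent call last):
  File "m2.py", line 19, in <module>
```

```bash
python3 -m crank '[[[0,0,0],0,0],[[0,0,0],0,0],[[0,0,0],0,0],[[0,0,0],0,0],[[0,0,-20],0,0],[[0,0,-60],0,0],[[0,0,-110],0,0],[[0,0,-140],0,0]]'; sed -i 's/\[::2\]/[::4]/' m2.py; python3 d.py .48,.02,.2 .443,.193,.2 .4847,.3188,.2
python3 - <<'E'
from h import *
c=cam('top'); cv2.imwrite('pics/t2.png',cv2.resize(c['frame'][120:260,190:450],None,fx=3,fy=3,interpolation=cv2.INTER_CUBIC))
E
```

```text
time: 6.15
eef_pos: [0.4883, -0.1033, 0.2028]
tcp_rot: [-0.04, 0.999, -0.001, 0.002]
contact_force: [-0.2, -1.2, 0.5]
opening: 1.003
finger_force: 0.0
t 6.15 tcp [ 0.4883 -0.1033  0.2028] yaw_y 1.6502 tilt -0.99999 q [-0.41 -0.08  2.03  0.    1.19 -2.06] F [-0.16 -1.15  0.47] op 1.003 ff 0.0
.48,.02,.2 -> [ -1.5 123.6   2.6]
.443,.193,.2 -> [ 21.7 299.    2.3]
.4847,.3188,.2 -> [-29.8 421.1   2.3]
```

View pics/t2.png

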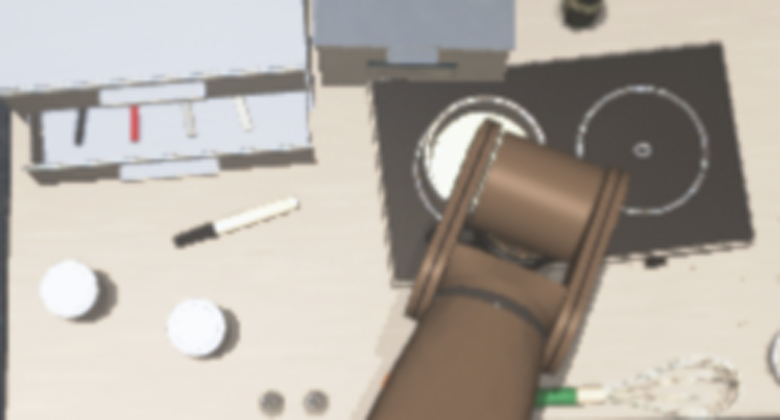

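The pan is mostly hidden by the arm, but it sits inside the left ring near crop (480,165). I'll check it again later. Next is the left tin.

```bash
python3 -m crank '[[[-30,421,40],0,0],[[-30,421,40],0,0],[[-30,421,40],0,0],[[-30,421,40],0,0],[[-30,421,40],0,0],[[-30,421,40],0,0],[[-30,421,40],0,0],[[-30,421,40],0,0],[[-30,421,40],0,0],[[-30,421,40],0,0]]' 50; python3 d.py .4847,.3188,.015; sed -i 's/^if __name/if 1: \n  pass\nif __name/' m2.py; python3 m2.py
python3 - <<'E'
from h import *
c=cam('top'); cv2.imwrite('pics/t3.png',cv2.resize(c['frame'][120:260,190:450],None,fx=3,fy=3,interpolation=cv2.INTER_CUBIC))
E
```

```text
time: 7.2
eef_pos: [0.4827, 0.3215, 0.1579]
tcp_rot: [-0.042, 0.999, -0.0, -0.001]
contact_force: [0.1, -0.4, 0.2]
opening: 1.0
finger_force: 0.0
t 7.2 tcp [0.4827 0.3215 0.1579] yaw_y 1.6544 tilt -1.0 q [ 0.41  0.15  1.88  0.    1.12 -1.24] F [ 0.11 -0.37  0.21] op 1.0 ff 0.0
.4847,.3188,.015 -> [ -2.1  -2.9 142.9]
rim fit [ 0.6022 -0.0975  0.0588] 205
handle
 [[0.5313, -0.1035], [0.5193, -0.1031], [0.5073, -0.1036], [0.4954, -0.1029], [0.4835, -0.1024], [0.4625, -0.1089]]
slope 0.078 y at rim x -0.0957
yaw via centre 0.061
```

View pics/t3.png

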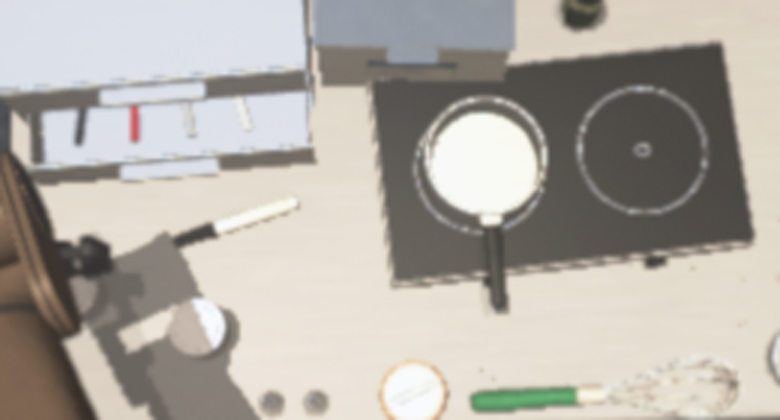

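The pan floor (crop 483,162) sits centred within the left ring, within about 2 mm, and is released. Now I'll grasp and lift the left tin.

```bash
python3 -m crank '[[[-2,-3,45],0,0],[[-2,-3,90],0,0],[[-2,-3,125],0,0],[[-2,-3,139],0,0],[[-2,-3,143],0,0],[[-2,-3,143],0,0],[[-2,-3,143],0,60],[[-2,-3,143],0,120],[[-2,-3,143],0,160],[[-2,-3,143],0,255]]' 50; python3 -m crank '[[[0,0,0],0,255],[[0,0,0],0,255],[[0,0,0],0,255],[[0,0,0],0,255]]'; python3 d.py
```

```text
time: 8.3
eef_pos: [0.4883, 0.3173, 0.0191]
tcp_rot: [-0.039, 0.999, 0.001, 0.002]
contact_force: [-1.5, 0.8, 6.3]
opening: 0.641
finger_force: 52.9
time: 8.7
eef_pos: [0.4883, 0.3173, 0.0191]
tcp_rot: [-0.04, 0.999, 0.001, 0.002]
contact_force: [-1.0, 2.5, 6.1]
opening: 0.641
finger_force: 52.9
t 8.7 tcp [0.4883 0.3173 0.0191] yaw_y 1.6499 tilt -0.99999 q [ 0.4   0.35  1.93  0.    0.86 -1.25] F [-1.01  2.46  6.1 ] op 0.641 ff 52.9
```

```bash
python3 -m crank '[[[0,0,-3],0,255],[[0,0,-10],0,255],[[0,0,-20],0,255],[[0,0,-32],0,255],[[0,0,-44],0,255],[[0,0,-54],0,255],[[0,0,-60],0,255],[[0,0,-60],0,255],[[0,0,-60],0,255],[[0,0,-60],0,255]]'; python3 -m crank '[[[0,0,0],0,255],[[0,0,0],0,255]]'; python3 d.py;python3 -m crank '[[[0,0,0],0,255],[[0,0,0],0,255]]'|grep -A0 contact;  python3 - <<'E'
from h import *
c=cam('scene'); cv2.imwrite('pics/s4.png',cv2.resize(c['frame'][100:300,140:400],None,fx=2.5,fy=2.5))
E
```

```text
time: 9.7
eef_pos: [0.4859, 0.3158, 0.0756]
tcp_rot: [-0.039, 0.999, -0.0, -0.001]
contact_force: [-0.8, 0.4, -1.7]
opening: 0.64
finger_force: 53.0
time: 9.9
eef_pos: [0.4861, 0.3159, 0.0758]
tcp_rot: [-0.039, 0.999, -0.0, -0.0]
contact_force: [-0.8, 1.0, -2.3]
opening: 0.644
finger_force: 53.0
t 9.9 tcp [0.4861 0.3159 0.0758] yaw_y 1.6497 tilt -1.0 q [ 0.4   0.26  1.92  0.    0.96 -1.25] F [-0.82  0.99 -2.28] op 0.644 ff 53.0
contact_force: [-0.4, 0.8, -1.2]
```

View pics/s4.png

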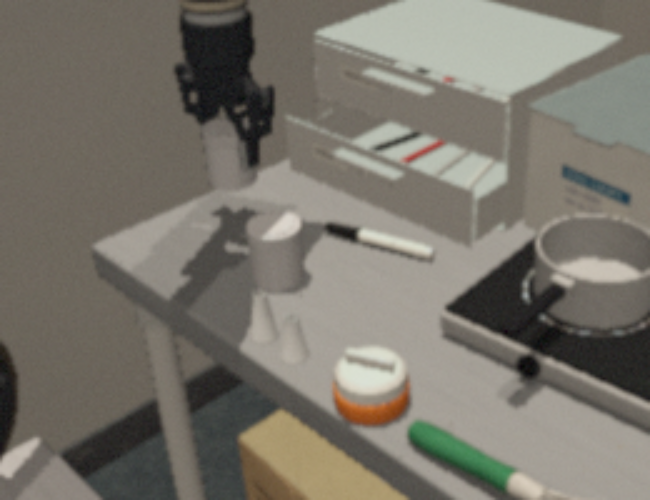

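The left tin hangs clear of the table and upright, with a load of about 2 N, so it is probably the light one. I'll set it down again.

```bash
python3 -m crank '[[[0,0,12],0,255],[[0,0,28],0,255],[[0,0,43],0,255],[[0,0,51],0,255],[[0,0,55],0,255],[[0,0,57],0,255],[[0,0,58],0,255],[[0,0,58],0,255]]'; python3 d.py
```

```text
time: 10.95
eef_pos: [0.4867, 0.3162, 0.0192]
tcp_rot: [-0.04, 0.999, 0.0, 0.0]
contact_force: [-1.8, -0.8, 1.5]
opening: 0.638
finger_force: 53.3
t 10.95 tcp [0.4867 0.3162 0.0192] yaw_y 1.6498 tilt -1.0 q [ 0.4   0.35  1.93 -0.    0.86 -1.25] F [-1.77 -0.79  1.48] op 0.638 ff 53.3
```

```bash
python3 -m crank '[[[0,0,0],0,80],[[0,0,0],0,40],[[0,0,0],0,0],[[0,0,0],0,0],[[0,0,0],0,0],[[0,0,-25],0,0],[[0,0,-70],0,0],[[0,0,-115],0,0],[[0,0,-130],0,0],[[0,0,-130],0,0]]'; python3 d.py .443,.193,.15 .443,.193,.015; python3 m.py | grep tin
```

```text
time: 11.95
eef_pos: [0.4884, 0.3169, 0.152]
tcp_rot: [-0.04, 0.999, 0.001, 0.003]
contact_force: [0.2, -0.1, 0.4]
opening: 1.004
finger_force: 0.0
t 11.95 tcp [0.4884 0.3169 0.152 ] yaw_y 1.6499 tilt -0.99997 q [ 0.4   0.16  1.88 -0.    1.1  -1.25] F [ 0.24 -0.08  0.38] op 1.004 ff 0.0
.443,.193,.15 -> [  55.1 -120.     1.4]
.443,.193,.015 -> [  56.  -120.3  136.4]
tin [216 211   9  14  85] [219.8 217. ] [0.4819 0.298  0.0658] size [0.04  0.021]
tin [246 220  19  19 292] [255.1 229. ] [0.4431 0.1925 0.0658] size [0.054 0.055]Traceback (most recent call last):
  File "m.py", line 35, in <module>
    pp=np.argwhere(rim)[:,::-1]; q=plane(c,pp,.091)[:,:2]; (cc,r)=cv2.minEnclosingCircle(q[q[:,0]>.55].astype(np.float32)); print('rim',cc,r)
                                   ~~~~~^^^^^^^^^^^
  File "h.py", line 14, in plane
    d=rays(c,px); return c['o']+d*((z-c['o'][2])/d[:,2])[:,None]
  File "h.py", line 12, in rays
    s=slopes(c,px); return np.c_[s,np.ones(len(s))]@c['R'].T
  File "h.py", line 10, in slopes
    return cv2.undistortPoints(px,c['K'],np.array([c['k1'],0,0,0.]),).reshape(-1,2)
           ~~~~~~~~~~~~~~~~~~~^^^^^^^^^^^^^^^^^^^^^^^^^^^^^^^^^^^^^^^
cv2.error: OpenCV(4.12.0) /io/opencv/modules/calib3d/src/undistort.dispatch.cpp:347: error: (-215:Assertion failed) CV_IS_MAT(_src) && CV_IS_MAT(_dst) && (_src->rows == 1 || _src->cols == 1) && (_dst->rows == 1 || _dst->cols == 1) && _src->cols + _src->rows - 1 == _dst->rows + _dst->cols - 1 && (CV_MAT_TYPE(_src->type) == CV_32FC2 || CV_MAT_TYPE(_src->type) == CV_64FC2) && (CV_MAT_TYPE(_dst->type) == CV_32FC2 || CV_MAT_TYPE(_dst->type) == CV_64FC2) in function 'cvUndistortPointsInternal'
```

```bash
python3 -m crank '[[[55,-120,0],0,0],[[55,-120,0],0,0],[[55,-120,0],0,0],[[55,-120,10],0,0],[[56,-120,50],0,0],[[56,-120,90],0,0],[[56,-120,120],0,0],[[56,-120,132],0,0],[[56,-120,136],0,0],[[56,-120,136],0,0]]' 50; python3 d.py .443,.193,.016
```

```text
time: 13.0
eef_pos: [0.44, 0.1922, 0.0119]
tcp_rot: [-0.04, 0.999, -0.0, -0.0]
contact_force: [0.6, -0.2, 0.5]
opening: 0.996
finger_force: 0.0
t 13.0 tcp [0.44   0.1922 0.0119] yaw_y 1.65 tilt -1.0 q [ 0.2   0.17  2.18  0.    0.8  -1.45] F [ 0.57 -0.19  0.54] op 0.996 ff 0.0
.443,.193,.016 -> [-3.1  0.5 -4.1]
```

```bash
python3 -m crank '[[[-2,0,-4],0,0],[[-2,0,-4],0,60],[[-2,0,-4],0,110],[[-2,0,-4],0,150],[[-2,0,-4],0,255],[[-2,0,-4],0,255],[[-2,0,-4],0,255],[[-2,0,-4],0,255]]' 60; python3 -m crank '[[[0,0,-3],0,255],[[0,0,-10],0,255],[[0,0,-20],0,255],[[0,0,-32],0,255],[[0,0,-44],0,255],[[0,0,-54],0,255],[[0,0,-60],0,255],[[0,0,-60],0,255],[[0,0,-60],0,255],[[0,0,-60],0,255]]'; python3 -m crank '[[[0,0,0],0,255],[[0,0,0],0,255]]'; python3 d.py;python3 -m crank '[[[0,0,0],0,255],[[0,0,0],0,255]]'|grep contact;  python3 - <<'E'
from h import *
c=cam('scene'); cv2.imwrite('pics/s5.png',cv2.resize(c['frame'][100:300,140:400],None,fx=2.5,fy=2.5))
E
```

```text
time: 13.8
eef_pos: [0.4434, 0.1929, 0.0183]
tcp_rot: [-0.039, 0.999, 0.001, 0.001]
contact_force: [-1.9, 1.8, 7.6]
opening: 0.651
finger_force: 62.8
time: 14.8
eef_pos: [0.4414, 0.192, 0.0756]
tcp_rot: [-0.039, 0.999, -0.0, -0.001]
contact_force: [0.6, -0.6, -5.7]
opening: 0.65
finger_force: 64.6
time: 15.0
eef_pos: [0.4417, 0.1921, 0.0758]
tcp_rot: [-0.039, 0.999, -0.0, -0.001]
contact_force: [0.2, -1.3, -5.4]
opening: 0.648
finger_force: 64.6
t 15.0 tcp [0.4417 0.1921 0.0758] yaw_y 1.6497 tilt -1.0 q [ 0.2   0.05  2.16  0.    0.93 -1.45] F [ 0.17 -1.27 -5.45] op 0.648 ff 64.6
contact_force: [0.5, 0.6, -5.4]
```

View pics/s5.png

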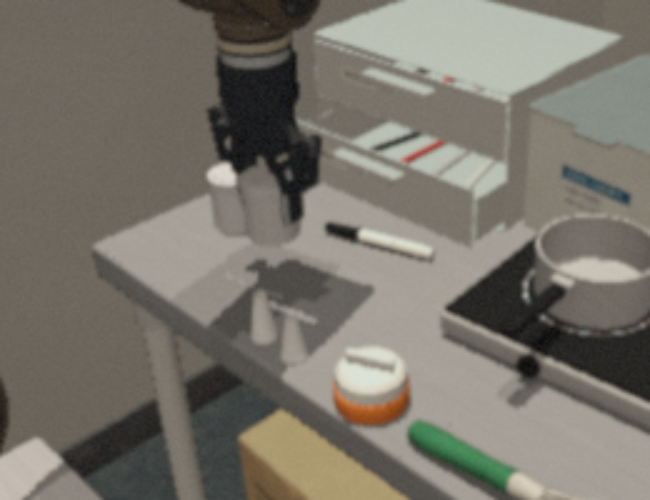

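The right tin hangs upright at about 5.4 N, so it is the heavy one, and the left tin stands on the table. I'll set the right one down in the same way, and check the grey box's clearance near the pan.

```bash
python3 -m crank '[[[0,0,12],0,255],[[0,0,28],0,255],[[0,0,43],0,255],[[0,0,51],0,255],[[0,0,55],0,255],[[0,0,57],0,255],[[0,0,58],0,255],[[0,0,58],0,255]]';  python3 - <<'E'
from h import *
c=cam('top'); uu,vv=np.meshgrid(np.arange(290,370),np.arange(60,160)); P=depth(c,np.c_[uu.ravel(),vv.ravel()])
for z0,z1 in((.06,.1),(.1,.14),(.14,.25)):
    q=P[(P[:,2]>z0)&(P[:,2]<z1)&(P[:,0]>.67)]; print(z0,len(q),len(q) and (np.percentile(q[:,0],2),q[:,1].min(),q[:,1].max(),q[:,2].max()))
E
python3 d.py .443,.193,.16 .5,.03,.16 .603,-.096,.16 .603,-.096,.144
```

```text
time: 16.05
eef_pos: [0.4425, 0.1922, 0.0188]
tcp_rot: [-0.039, 0.999, 0.0, 0.001]
contact_force: [0.1, 0.1, -6.2]
opening: 0.646
finger_force: 64.8
0.06 281 (np.float64(0.690789346325644), np.float64(-0.12156921587966553), np.float64(0.08379320805952806), np.float64(0.09993992722039913))
0.1 222 (np.float64(0.6744332170718259), np.float64(-0.12190293884631671), np.float64(0.08302095751109417), np.float64(0.13990585845161974))
0.14 5065 (np.float64(0.693633042649256), np.float64(-0.15605369106094708), np.float64(0.07994549151886918), np.float64(0.17625651335321346))
t 16.1 tcp [0.4425 0.1922 0.0189] yaw_y 1.6498 tilt -1.0 q [ 0.2   0.16  2.17 -0.    0.81 -1.45] F [ 0.17  0.9  -5.97] op 0.65 ff 64.8
.443,.193,.16 -> [  -0.7    0.7 -141.1]
.5,.03,.16 -> [ -44.6 -166.3 -141.1]
.603,-.096,.16 -> [-137.4 -300.  -141. ]
.603,-.096,.144 -> [-137.3 -300.  -125. ]
```

```bash
python3 -m crank '[[[0,0,1],0,255],[[0,0,2],0,255],[[0,0,3],0,255],[[0,0,3],0,255],[[0,0,3],0,255]]'; python3 d.py; python3 -m crank '[[[0,0,-5],0,255],[[0,0,-18],0,255],[[0,0,-38],0,255],[[0,0,-60],0,255],[[0,0,-82],0,255],[[0,0,-105],0,255],[[0,0,-128],0,255],[[0,0,-142],0,255],[[0,0,-148],0,255],[[0,0,-148],0,255]]' 80; python3 d.py .5,.03,.165 .603,-.096,.165
```

```text
time: 16.6
eef_pos: [0.4428, 0.1923, 0.0184]
tcp_rot: [-0.04, 0.999, -0.0, -0.0]
contact_force: [-8.3, -2.0, 15.8]
opening: 0.648
finger_force: 66.7
t 16.6 tcp [0.4428 0.1923 0.0184] yaw_y 1.6503 tilt -1.0 q [ 0.2   0.16  2.17 -0.    0.81 -1.45] F [-8.34 -2.01 15.78] op 0.648 ff 66.7
time: 17.6
eef_pos: [0.4423, 0.1922, 0.1638]
tcp_rot: [-0.039, 0.999, 0.0, 0.001]
contact_force: [-0.4, 0.5, -5.6]
opening: 0.643
finger_force: 85.9
t 17.6 tcp [0.4423 0.1922 0.1638] yaw_y 1.6497 tilt -1.0 q [ 0.2  -0.08  2.1   0.    1.12 -1.45] F [-0.36  0.49 -5.57] op 0.643 ff 85.9
.5,.03,.165 -> [ -44.8 -166.2   -1.1]
.603,-.096,.165 -> [-137.5 -300.    -1. ]
```

```bash
python3 -m crank '[[[-2,-5,0],0,255],[[-7,-15,0],0,255],[[-15,-33,0],0,255],[[-25,-55,0],0,255],[[-35,-77,0],0,255],[[-45,-99,0],0,255],[[-55,-121,0],0,255],[[-65,-143,0],0,255],[[-75,-165,0],0,255],[[-85,-187,0],0,255]]'; python3 -m crank '[[[-10,-22,0],0,255],[[-20,-44,0],0,255],[[-30,-66,0],0,255],[[-39,-86,0],0,255],[[-46,-101,0],0,255],[[-50,-109,0],0,255],[[-52,-113,0],0,255],[[-52,-113,0],0,255],[[-52,-113,0],0,255]]'; python3 d.py .603,-.096,.144
```

```text
time: 18.6
eef_pos: [0.5415, 0.0105, 0.1619]
tcp_rot: [-0.039, 0.999, 0.0, -0.001]
contact_force: [-0.3, -0.0, -5.6]
opening: 0.642
finger_force: 85.9
time: 19.5
eef_pos: [0.6019, -0.0954, 0.163]
tcp_rot: [-0.04, 0.999, 0.0, -0.0]
contact_force: [0.0, 0.3, -6.0]
opening: 0.641
finger_force: 85.9
t 19.5 tcp [ 0.6019 -0.0954  0.163 ] yaw_y 1.6504 tilt -1.0 q [-0.32  0.21  1.8   0.    1.13 -1.97] F [ 0.01  0.29 -5.97] op 0.641 ff 85.9
.603,-.096,.144 -> [-1.1 -0.7 19. ]
```

```bash
python3 -m crank '[[[-1,-0.7,4],0,255],[[-1,-0.7,12],0,255],[[-1,-0.7,18],0,255],[[-1,-0.7,19],0,255],[[-1,-0.7,19],0,255],[[-1,-0.7,19],0,255],[[-1,-0.7,19],0,255],[[-1,-0.7,19],0,255]]'; python3 d.py
python3 - <<'E'
from h import *
c=cam('scene'); cv2.imwrite('pics/s6.png',cv2.resize(c['frame'][110:310,180:500],None,fx=2.5,fy=2.5))
E
```

```text
time: 20.3
eef_pos: [0.6036, -0.0968, 0.1447]
tcp_rot: [-0.039, 0.999, -0.0, 0.0]
contact_force: [0.3, 0.4, -5.6]
opening: 0.646
finger_force: 85.9
t 20.3 tcp [ 0.6036 -0.0968  0.1447] yaw_y 1.6497 tilt -1.0 q [-0.32  0.23  1.81  0.    1.1  -1.97] F [ 0.3   0.44 -5.57] op 0.646 ff 85.9
```

View pics/s6.png

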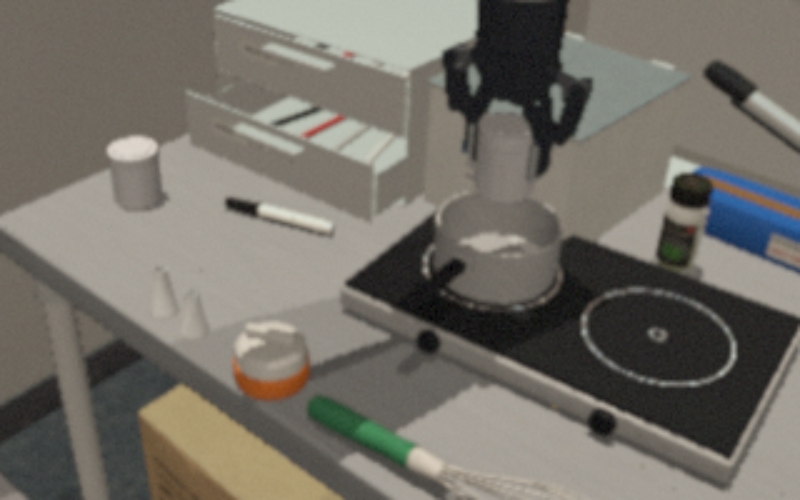

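The heavy tin (crop 507,155) is upright above the pan (497,245) with about 35 mm of clearance. The pan is centred in the left ring, and the light tin stands at (135,175).

```bash
python3 -c "from plant import ctrl; print(ctrl.sign_off())"
```

```text
the job is handed in; nothing more can be done
None
```

The job is handed in: the pan is on the left ring (about 2 mm off centre), and the heavier right tin (about 0.55 kg, against 0.2 kg for the left) is held still and upright about 35 mm above the pan's rim, with the left tin standing on the table.

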